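Open the stud cover and snap the cap home

TASK

On the bench fixture, throw the lever round into the marked notch so that its cover swings off the stud, then fetch the hollow black cap (the plain straight cylinder closed at the top, not the open sleeve or the flanged foot) and press it mouth down onto the stud until it clicks past the catch balls. Keep pressing after the click so that the sprung rubber seat under the cap is pushed well down (2 mm or more), and finish like that, with the fingers still holding or bearing on the cap and the lever still in its notch. Leave the other things on the bench where they are.

Things in the scene. Friction and masses are not known exactly. Their poses are not given: they have to be found in the camera images.
- lever (a joint): Lever angle, rad: 0 plain notch, cover over the stud (start); grows counter-clockwise from above; 1.2 marked notch (between two dark ribs on the aluminium quadrant, dark pointed tab outside it); stop at 1.45. A sprung plunger must ride over a rib to leave or enter a notch (up to about 4 N at the knob within 0.2 rad of a notch); once in, it holds the lever there; between notches it moves freely.
- lever_knob (a point): Centre of the lever's upright black round knob, 18 mm in diameter, 52 mm tall, standing on a steel arm 16 mm wide whose top is 27 mm below this point. It travels level on a circle of 85 mm radius about lever_pivot. It can be gripped or pushed.
- lever_pivot (a point): Point on the lever's fixed vertical pivot axis, level with lever_knob, 117 mm above the bench. Hub and arms reach 90 mm above the bench. Straight across from the knob, 75 mm from the pivot, the other arm carries the cover: a steel disc 36 mm in diameter, its top 85 mm above the bench.
- stud_seat (a point): On the stud's axis at the top of the unpressed rubber seat, 45 mm above the bench; z up, y towards the pivot (75 mm away). Steel stud: 20 mm in diameter, 27 mm tall from here, tip tapered to 11 mm. Seat disc 39 mm and pedestal 44 mm in diameter; the 12 mm high base plate reaches 40 mm beyond the stud away from the pivot, 45 mm to either side.
- stud_balls (a point): On the stud's axis, level with its four spring-loaded catch balls (9 mm above stud_seat), which stick 4 mm out of the stud. The cap's bead meets them with its mouth about 11 mm above the seat; the push needed rises to about 8 to 15 N and drops suddenly (the click) when the mouth is about 6 mm above the seat; the balls then pull the cap down to about 1 mm above the seat.
- seat (a joint): How far the sprung rubber seat is pushed down, in m: 0 free, 0.004 fully down. About 2.8 N per mm (about 1 N to start, 12 N to push it fully down).
- cap_center (a point): Centre of the loose black cap: plain upright 12-sided cylinder, 38 mm in diameter, 40 mm tall, flat closed top, standing mouth down; z up; 30 to 70 g. Its mouth is 20 mm below this point; inside it is 34 mm deep and 30 mm wide, with a bead at the mouth that leaves 24 mm. Once on, this point is 20 mm above stud_seat, up to 4 mm less as the seat is pressed.
- sleeve_center (a point): Centre of a black sleeve open at both ends, 42 mm outside, 24 mm bore, 30 mm tall. Leave alone.
- foot_center (a point): Centre of a black solid foot, 52 mm tall: flange 48 mm in diameter below, stem 26 mm above. Leave alone.
- screwdriver: Screwdriver lying on the bench, 200 mm long, along its x axis. Leave alone.
- tape_center (a point): Centre of a flat-lying roll of brown tape, 90 mm in diameter, 24 mm tall. Leave alone.
- oil_center (a point): Centre of a standing white oil bottle, 44 mm in diameter, 110 mm tall. Leave alone.
- block_center (a point): Centre of a wooden block 70 x 50 x 40 mm. Leave alone.
- wrench: Wrench lying on the bench, 160 mm long, along its x axis. Leave alone.
There are look-alikes about, which are no part of the job. Leave any purple look-alike of the part that bears lever alone.

How it is judged:
On the way, in this order (a step that is already met when the one before it is completed fails the run):
1. the lever sits in the marked notch (value of joint lever between 1.12 and 1.28 rad), for 0.2 s.
2. the cap is lifted clear of the bench, the lever still in its notch (all of step 1 and height (world z) of cap_center above 0.08 m), for 0.1 s.
3. the cap has snapped down over the catch balls (horizontal distance between cap_center and stud_seat below 0.004 m and angle between cap_center's own z axis and vertical below 0.12 rad and z of cap_center in the frame of stud_seat below 0.0225 m), for 0.1 s.
At the end, for the whole second after the job is handed in: The cap is snapped on the stud (within 4 mm of its axis, upright within 0.12 rad, its centre less than 22.5 mm above the unpressed seat), the fingers still hold or press it (more than 2 N) with the seat pushed down more than 1.5 mm, and the lever stands at 1.2 +-0.08 rad (all of step 1 and all of step 3 and value of joint seat above 0.0015 m and contact force between cap and the fingers above 2 N); the arm keeps its last pose, push and grip.
It fails at once if another thing on the bench is shifted by more than 30 mm (distance of any of sleeve_center, foot_center, screwdriver, tape_center, oil_center, block_center, wrench from where it was at the start of the episode above 0.03 m).
It also fails if it takes over 64 s, if anything falls off the work surface, if the arm or the gripper's body presses on something with over 40 N, if the wrist force passes 120 N, or if a joint passes its speed limit or range.

ROBOT

A 6-joint arm with a two-finger parallel gripper is mounted at the origin on the work surface. World frame = base frame: x ahead of the robot, y to its left, z up, the work surface at z = 0. Lengths are in m, angles in rad, forces in N, time in s.
With the tool pointing down it reaches from about 0.25 to 0.775 m from the base axis. Payload 4 kg.
Tool frame: the origin (TCP) lies midway between the tips of the shut fingers; the grasp point (between the pads) lies 19 mm behind it; z points along the fingers, y is the direction in which the jaws open and shut (so a half turn about z gives the same grasp; the last joint's range is limited). The gripper opens to 94 mm and grips with 3 to 60 N. Pads are 16 mm wide; open, the fingers measure 119 mm over their backs; the gripper's body (75 mm by 177 mm) begins 78 mm behind the grasp point.
Start: joints at [-1.425, 0.087, 1.371, -0, 1.684, -0.103], TCP at [0.135, -0.533, 0.206] pointing down, gripper open.
Joint ranges: [-3.1, 3.1], [-0.76, 2.03], [0.27, 2.55], [-1.08, 4.22], [0.17, 2.65], [-2.57, 2.57]. Speed limits (rad/s): [2.79, 2.79, 3.14, 3.14, 3.14, 3.14].

INTERFACE

Orientations are given as [roll, pitch, yaw] about the fixed x, y, z axes, in that order (R = Rz(yaw) Ry(pitch) Rx(roll)).
In Python, from bench import get_obs, snapshot, ticket gives the robot as it stands.
- The arm moves only by the shell command python3 -m creep 'ROWS' [OPENING]. ROWS is JSON, a list that holds one entry, the list of rows, each a list of 4 numbers: the shift along the tool's x, y, z in mm, then the turn about the tool's z in degrees. A call has 1 to 8 rows; each row shifts and turns the commanded pose from where the row before left it, along the tool's axes as they then stand; what a row does not reach is not made up. A row lasts 1/8 s, in which the tool goes at most 62.5 mm and 10.7 degrees, less where a joint would pass 70% of its speed; a pose out of reach is approached as far as the arm can. A call with a gripper value outside its range is refused whole. OPENING is the opening, from 0 (shut) to 1 (fully open), set as the call begins (- or left out, the last holds). The fingers move at their own pace and stop on an object; the grip force is fixed at half the most. Time passes only in rows, so rows that do not move let the fingers close. It gives the time, the measured TCP pose, the force and the opening at its end, in the units of the state.
- get_obs(): the state, without advancing time (a new reading comes with each control period).
- snapshot(name): name is "side" or "top"; returns a dict with "color" (400x640x3 uint8, red, green, blue), "depth" (400x640 float32, m along the optical axis (not along the pixel's ray), 0 where there is no reading), "fx", "fy", "cx", "cy" (pixels), "extrinsics" (4x4, takes a point from world to camera coordinates). Camera axes: x right, y down, z forward; pixel columns grow to the right and rows downward; lengths in m; the calibration is good to about 2 mm. A picture is of the moment at which its call begins.
- ticket.close_job(): hands the job in, once; it reports no verdict.
The state is a dict: "time": time; "joint_positions": joint angles; "qvel": joint speeds; "joint_torque": joint torques, N m; "tool_pos": TCP position; "ee_rot": TCP orientation; "wrist_force": force on the tool from outside, world axes, zero at the start; "wrist_torque": the same for the moment, N m; "width": finger opening in m.
Only numpy, scipy, OpenCV 4.12 (cv2) and the standard library are available. Lean on these libraries where they do the work, as an engineer would, in place of code of your own. Each camera call takes 0.05 s, during which the arm holds its last target. There are 200 camera calls.

## Working session

There is one attempt and no reset: what is moved stays moved. The work goes in short steps, Python scripts to look and compute and a shell command to move; the robot and the scene stay as the last step left them, time stands still between calls to the robot, and variables do not carry over. Pictures are saved under pics/ and viewed, on a budget of 10 in all, crops included, one or two more only if the job needs it, and the job is handed in when it is done.

```bash
ls; mkdir -p pics; cat > h.py <<'E'
import numpy as np,cv2
from bench import get_obs,snapshot
def snap(n,tag):
    s=snapshot(n);np.savez('pics/'+tag+'.npz',**s)
    cv2.imwrite('pics/'+tag+'.png',s['color'][:,:,::-1]);return s
def load(tag): return dict(np.load('pics/'+tag+'.npz'))
def ray(s,u,v):
    E=np.array(s['extrinsics']);R,t=E[:3,:3],E[:3,3]
    return -R.T@t, R.T@np.array([(u-s['cx'])/s['fx'],(v-s['cy'])/s['fy'],1.])
def onz(s,u,v,z):
    o,d=ray(s,u,v);return o+d*(z-o[2])/d[2]
def dep(s,u,v):
    o,d=ray(s,u,v);return o+d*s['depth'][int(v),int(u)]
E
python3 - <<'E'
from h import *
for n in('top','side'):
    s=snap(n,n+'0');o,d=ray(s,320,200);print(n,o.round(3),d.round(3),s['fx'])
print(get_obs())
a=[cv2.imread(f'pics/{n}0.png') for n in('top','side')]
E
```

```text
pics
top [0.446 0.036 1.464] [ 0.059 -0.027 -0.998] 468.8014434043578
side [ 0.467 -0.92   0.866] [ 0.036  0.781 -0.624] 395.08849526461694
{'time': 0.1, 'joint_positions': array([-1.42507398e+00,  8.78963774e-02,  1.37203162e+00, -5.06044760e-06,
        1.68361005e+00, -1.03106505e-01]), 'qvel': array([ 0.00010837, -0.00149213, -0.00402173,  0.00123274, -0.00057505,
       -0.00069944]), 'joint_torque': array([ 1.72199958e-03, -3.41253519e+01, -3.03300977e+01,  7.19902525e-02,
        3.04281665e-02, -1.03094196e-04]), 'tool_pos': array([ 0.13536941, -0.53259377,  0.20444914]), 'ee_rot': array([-3.13965707e+00, -1.95225238e-04,  2.48828103e-01]), 'wrist_force': array([ 0.00319435, -0.26878754, -0.06338719]), 'wrist_torque': array([ 0.01308685,  0.06465412, -0.01692903]), 'width': 0.09377085879389577}
```

View pics/top0.png

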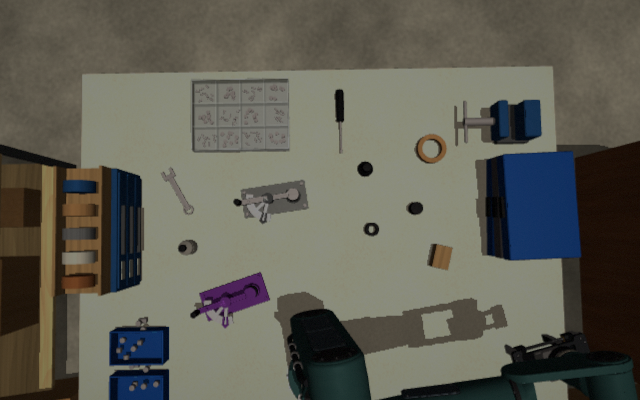

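View pics/side0.png

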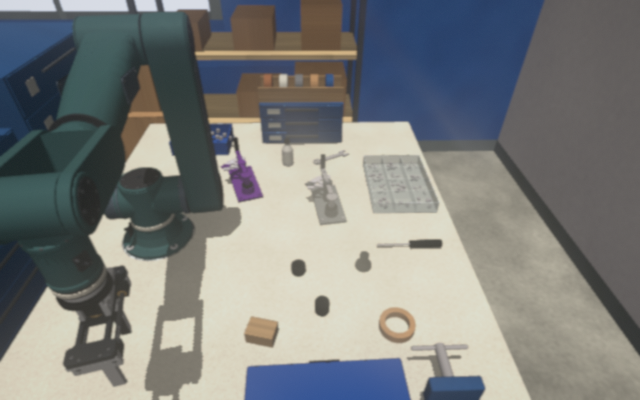

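Top view: the grey fixture is at about (272,198), with the purple look-alike at (230,300). The black candidates are (365,169), (415,208) and (371,229). I'll enlarge these.

```bash
python3 - <<'E'
from h import *
t=cv2.imread('pics/top0.png');s=cv2.imread('pics/side0.png')
f=lambda im,u,v,w,h:cv2.resize(im[v:v+h,u:u+w],(400,300),interpolation=cv2.INTER_CUBIC)
g=lambda x:np.clip(255*(x/255.)**.6,0,255).astype('uint8')
cv2.imwrite('pics/crop1.png',g(np.vstack([np.hstack([f(t,225,160,100,75),f(t,340,150,100,75)]),np.hstack([f(s,280,150,100,75),f(s,275,245,100,75)])])))
E
```

```text
(no output)
```

View pics/crop1.png

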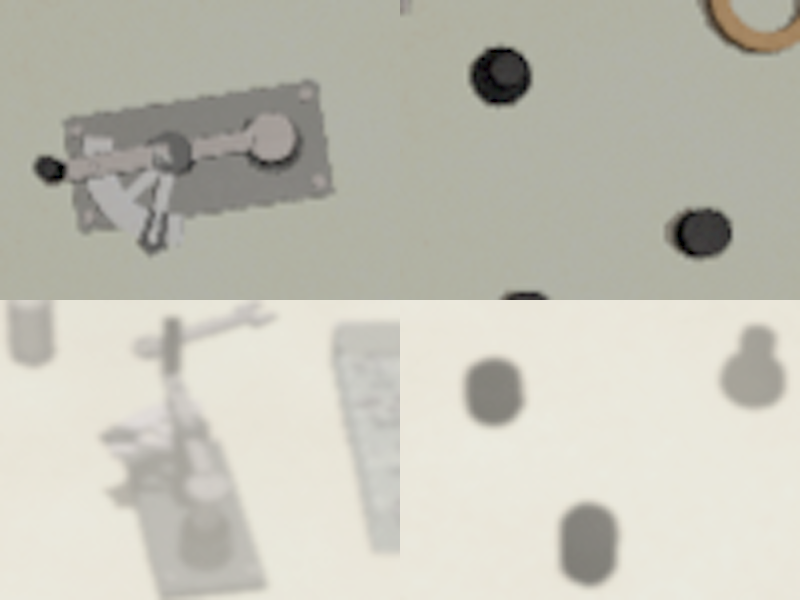

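Black candidates in the top view:
- **(365,169):** has a flange and a stem, so it is the foot.
- **(371,229):** has a visible hole and is lower in the side view at (298,267), so it is the sleeve.
- **(415,208), side (321,305):** a plain closed top and the tallest cylinder, so it is the cap.

The crop confirms this. The grey fixture's knob is at about (237,202), the hub at (268,198) and the cover at (293,195). Next I'll measure them.

```bash
cat >> h.py <<'E'
def cloud(s):
    d=s['depth'].astype(float);v,u=np.mgrid[:400,:640]
    E=np.array(s['extrinsics']);p=np.stack([(u-s['cx'])/s['fx']*d,(v-s['cy'])/s['fy']*d,d],-1)-E[:3,3]
    p=p@E[:3,:3];p[d==0]=np.nan;return p
def tri(s1,p1,s2,p2):
    (o,d),(q,e)=ray(s1,*p1),ray(s2,*p2)
    k=np.linalg.lstsq(np.stack([d,-e],1),q-o,rcond=None)[0]
    a,b=o+k[0]*d,q+k[1]*e;return (a+b)/2,np.linalg.norm(a-b)
E
python3 - <<'E'
from h import *
T,S=load('top0'),load('side0');PT,PS=cloud(T),cloud(S)
np.set_printoptions(precision=4,suppress=True)
# black blobs both views
def blobs(s,th):
    m=(s['color'].max(2)<th).astype('uint8');n,l,st,c=cv2.connectedComponentsWithStats(m)
    return l,[(i,st[i],c[i]) for i in range(1,n) if 15<st[i][4]<900]
for nm,s,P,th,box in(('top',T,PT,75,(225,155,440,250)),('side',S,PS,90,(280,140,400,330))):
    l,b=blobs(s,th)
    for i,st,c in b:
        if box[0]<c[0]<box[2] and box[1]<c[1]<box[3]:
            q=P[l==i];z=q[:,2];zt=np.nanpercentile(z,90);k=abs(z-zt)<.006
            print(nm,c,st,'zmax',zt,'mean xy of top',q[k].mean(0),k.sum())
# cover and hub in top
for nm,(u,v) in dict(cover=(293,195),hub=(268,198),knob=(237,202)).items():
    w=PT[v-8:v+9,u-8:u+9].reshape(-1,3);print(nm,PT[v,u],np.nanmax(w[:,2]))
c=PT[180:215,280:305];k=(c[...,2]>.078)&(c[...,2]<.093);q=c[k];print('cover/arm',len(q),q.mean(0),q.min(0),q.max(0))
vv,uu=np.where(k);
a=PT[175:225,225:310];print(np.round(a[10:45:2,::3,2]*1000).astype(float).astype(str).tolist()[0][:3])
with np.printoptions(linewidth=250): print(np.nan_to_num(a[8:38,4:84:2,2]*1000).astype(int))
E
```

```text
top [364.6056 168.5944] [357 162  16  15 180] zmax 0.05367226630118583 mean xy of top [ 0.6272 -0.1434  0.0522] 54
top [293.5652 198.7681] [282 191  19  13  69] zmax 0.04912276326748311 mean xy of top [0.5342 0.0745 0.0461] 14
top [268.3    197.8375] [261 193  13  11  80] zmax 0.09224306985763531 mean xy of top [0.5364 0.1504 0.09  ] 55
top [237.3182 202.0227] [234 199   8   7  44] zmax 0.14335293183973985 mean xy of top [0.5231 0.2374 0.1415] 23
top [414.8917 207.8153] [408 202  15  13 157] zmax 0.043049780740271874 mean xy of top [ 0.5019 -0.2941  0.0408] 95
top [263.2    217.8571] [260 212   7  11  35] zmax 0.07705045884589948 mean xy of top [0.479  0.167  0.0743] 24
top [371.     228.8438] [364 223  15  13 128] zmax 0.033512303931952495 mean xy of top [ 0.4401 -0.1574  0.0313] 73
side [297.7094 267.8718] [293 262  11  13 117] zmax 0.02830991055760716 mean xy of top [ 0.4395 -0.1697  0.0268] 52
side [321.2215 306.2752] [316 298  11  17 149] zmax 0.0401439132336286 mean xy of top [ 0.502  -0.3025  0.0387] 83
cover [0.5436 0.078  0.0891] 0.09388778175448763
hub [0.5358 0.1515 0.0899] 0.09387803328069572
knob [0.5225 0.2351 0.1407] 0.14895689338825618
cover/arm 144 [0.5457 0.0866 0.0858] [0.5292 0.0633 0.0791] [0.562  0.1164 0.0929]
['6.0', '-5.0', '-8.0']
[[ 0  4  0 ... 13 -4  0]
 [ 0  0 -1 ...  7 -5  2]
 [ 0 -8  0 ... 17  2  0]
 ...
 [-1  0 -3 ...  0  4  7]
 [-4  0  2 ... -2 -5 -2]
 [ 0  1  1 ...  0 -1 -2]]
```

```bash
cat >> h.py <<'E'
def plan(xyz,yaw_deg,n,yaw0=None,p0=None):
    o=get_obs();p=np.array(o['tool_pos'] if p0 is None else p0)*1000.;y=np.degrees(o['ee_rot'][2]) if yaw0 is None else yaw0
    T=np.array(xyz)*1000.;rows=[]
    for i in range(n):
        k=n-i;dw=(T-p)/k;dy=((yaw_deg-y+180)%360-180)/k;c,s_=np.cos(np.radians(y)),np.sin(np.radians(y))
        r=[round(dw[0]*c+dw[1]*s_),round(dw[0]*s_-dw[1]*c),round(-dw[2]),round(-dy,0)]
        rows.append([int(a) for a in r]);p=p+np.array([r[0]*c+r[1]*s_,r[0]*s_-r[1]*c,-r[2]]);y-=r[3]
    for j in range(0,n,8): print(rows[j:j+8])
    print('end',p.round(1),y)
E
python3 - <<'E'
from h import *
T,S=load('top0'),load('side0')
np.set_printoptions(precision=4,suppress=True)
c=S['color'][145:180,310:336].max(2);print(c[:, 4:22].tolist() if 0 else '')
m=(c<120).astype('uint8');n,l,st,ce=cv2.connectedComponentsWithStats(m)
for i in range(1,n):
    if st[i][4]>8: print(st[i]+[310,145,0,0,0],ce[i]+[310,145])
print('cap top tri',tri(T,(414.5,207.5),S,(321.2,301.5)))
print('knob top tri',tri(T,(237.0,202),S,(323,155.5)))
print('knob,hub,cover onz',onz(T,237.0,202,.143),onz(T,268.3,197.8,.09),onz(T,293,195,.085))
plan((.523,.237,.205),98.7,16)
E
```

```text
[321 156   3  11  22] [322.4091 160.8182]
cap top tri (array([ 0.503 , -0.2914,  0.0298]), np.float64(0.0016214385655509637))
knob top tri (array([0.525 , 0.2355, 0.1382]), np.float64(0.004670619387927563))
knob,hub,cover onz [0.5224 0.2348 0.143 ] [0.5364 0.1506 0.09  ] [0.5439 0.0781 0.085 ]
[[35, -41, 0, -5], [39, -37, 0, -5], [42, -34, 0, -5], [45, -30, 0, -5], [47, -26, 0, -5], [49, -22, 0, -5], [51, -18, 0, -5], [52, -13, 0, -5]]
[[53, -8, 0, -6], [54, -3, 0, -5], [54, 2, 0, -6], [53, 7, 0, -5], [53, 12, 0, -6], [51, 18, 0, -5], [49, 22, 0, -6], [46, 27, -1, -5]]
end [523.4 236.6 205.4] 98.25680012559442
```

```bash
python3 -m creep '[[[35,-41,0,-5],[39,-37,0,-5],[42,-34,0,-5],[45,-30,0,-5],[47,-26,0,-5],[49,-22,0,-5],[51,-18,0,-5],[52,-13,0,-5]]]' 1 && python3 -m creep '[[[53,-8,0,-6],[54,-3,0,-5],[54,2,0,-6],[53,7,0,-5],[53,12,0,-6],[51,18,0,-5],[49,22,0,-6],[46,27,-1,-5]]]'; python3 -m creep '[[[0,0,0,0],[0,0,0,0]]]'; python3 -c "
from h import *
plan((.523,.2365,.106),98.7,3)"
```

```text
time: 1.1
tool_pos: [0.3293, -0.1464, 0.2052]
ee_rot: [3.141, 0.0, 0.949]
wrist_force: [0.5, 0.7, -0.6]
width: 0.0937
time: 2.1
tool_pos: [0.5237, 0.2378, 0.2057]
ee_rot: [-3.141, 0.001, 1.718]
wrist_force: [1.0, -1.5, 0.1]
width: 0.094
time: 2.35
tool_pos: [0.523, 0.2357, 0.2057]
ee_rot: [-3.14, 0.001, 1.715]
wrist_force: [-0.1, -0.3, -0.6]
width: 0.094
[[0, 0, 33, 0], [0, 0, 33, 0], [1, 0, 34, 0]]
end [522.8 236.7 105.7] 98.23985789277476
```

```bash
python3 -m creep '[[[0,0,30,0],[0,0,30,0],[0,0,25,0],[0,0,18,0],[0,0,0,0]]]'; python3 -m creep '[[[0,0,0,0],[0,0,0,0],[0,0,0,0],[0,0,0,0],[0,0,0,0]]]' 0
```

```text
time: 2.98
tool_pos: [0.5224, 0.2349, 0.1022]
ee_rot: [-3.139, 0.001, 1.714]
wrist_force: [0.8, -1.1, -0.4]
width: 0.0941
time: 3.6
tool_pos: [0.5235, 0.2362, 0.1035]
ee_rot: [3.141, 0.0, 1.715]
wrist_force: [-1.0, 0.1, -0.1]
width: 0.0472
```

```bash
python3 -m creep '[[[0,0,0,0],[0,0,0,0],[0,0,0,0],[0,0,0,0],[0,0,0,0],[0,0,0,0]]]'; python3 - <<'E'
from h import *
snap('top','top1')
# arc plan: pivot est, keep tcp circle from its current point
P=np.array([.5364,.1506]);p=get_obs()['tool_pos'];v=p[:2]-P;print(np.hypot(*v),np.degrees(np.arctan2(v[1],v[0])))
# per row of d deg, tool frame: y=yaw-90 dir tangential
r=np.hypot(*v)*1000
for d in(5,7,10):
    print(d,'radial in',r*(1-np.cos(np.radians(d))),'tang',r*np.sin(np.radians(d)))
E
```

```text
time: 4.35
tool_pos: [0.5237, 0.2362, 0.1034]
ee_rot: [3.141, -0.0, 1.715]
wrist_force: [2.8, 0.9, -0.8]
width: 0.0173
0.08654219761574011 98.4204821667688
5 radial in 0.32931918973171 tang 7.542649512214441
7 radial in 0.645072417654473 tang 10.546840800268766
10 radial in 1.314770441044626 tang 15.027894907264633
```

```bash
python3 -m creep '[[[-0.3,-5,0,-3],[-0.3,-5,0,-4],[-0.6,-10,0,-7],[-0.6,-10,0,-7],[-0.6,-10,0,-7]]]'; python3 - <<'E'
from h import *
P=np.array([.5364,.1506]);o=get_obs();v=o['tool_pos'][:2]-P;print(np.hypot(*v),np.degrees(np.arctan2(v[1],v[0])),np.degrees(o['ee_rot'][2]),o['wrist_torque'])
E
```

```text
time: 5.03
tool_pos: [0.4864, 0.2204, 0.1034]
ee_rot: [-3.141, 0.001, 2.208]
wrist_force: [1.6, -1.5, -1.5]
width: 0.0178
0.08585269006522923 125.65924023011493 126.48498634900307 [-0.19796783 -0.4075084   0.00411511]
```

```bash
python3 -m creep '[[[-0.6,-10.3,0,-7],[-0.6,-10.3,0,-7],[-0.6,-10.3,0,-7],[-0.6,-10.3,0,-7],[-0.6,-10.3,0,-7],[-0.5,-9,0,-6],[0,0,0,0]]]'; python3 - <<'E'
from h import *
P=np.array([.5364,.1506]);o=get_obs();v=o['tool_pos'][:2]-P;print(np.hypot(*v),np.degrees(np.arctan2(v[1],v[0])),np.degrees(o['ee_rot'][2]),o['wrist_torque'])
E
```

```text
time: 5.9
tool_pos: [0.455, 0.1708, 0.1034]
ee_rot: [3.141, 0.002, 2.918]
wrist_force: [5.2, 0.4, -4.5]
width: 0.0174
0.08387300543248583 166.09035352005986 167.20580487559974 [ 0.03560596 -0.96912767  0.05176668]
```

```bash
python3 -m creep '[[[0,-1,0,0],[0,0,0,0]]]'; python3 -m creep '[[[0,0,0,0],[0,0,0,0],[0,0,0,0],[0,0,-40,0],[0,0,-60,0]]]' 0.5; python3 -c "
from h import *
plan((.40,-.10,.2),90,6)"
```

```text
time: 6.15
tool_pos: [0.455, 0.1706, 0.1034]
ee_rot: [3.141, 0.002, 2.918]
wrist_force: [6.1, 1.2, -4.3]
width: 0.0175
time: 6.78
tool_pos: [0.4522, 0.1699, 0.2023]
ee_rot: [-3.139, -0.005, 2.919]
wrist_force: [0.9, 0.1, 1.1]
width: 0.0467
[[-1, -46, 0, 13], [-12, -44, 0, 13], [-21, -41, 1, 13], [-30, -34, 0, 13], [-37, -27, 1, 13], [-42, -18, 0, 12]]
end [400.  -99.6 200.3] 90.24687832661499
```

```bash
python3 -c "
from h import *
plan((.30,-.22,.2),98,8)"
```

```text
[[8, -52, 0, 9], [0, -52, 0, 9], [-9, -52, 0, 9], [-17, -50, 0, 8], [-23, -47, 1, 9], [-30, -42, 0, 8], [-36, -38, 1, 9], [-41, -32, 0, 8]]
end [ 299.6 -219.7  200.3] 98.24687832661499
```

```bash
python3 -m creep '[[[8,-52,0,9],[0,-52,0,9],[-9,-52,0,9],[-17,-50,0,8],[-23,-47,0,9],[-30,-42,0,8],[-36,-38,0,9],[-41,-32,0,8]]]' 1; python3 - <<'E'
from h import *
t=cv2.cvtColor(snap('top','top2')['color'],cv2.COLOR_RGB2BGR);s=cv2.cvtColor(snap('side','side2')['color'],cv2.COLOR_RGB2BGR)
f=lambda im,u,v,w,h:cv2.resize(im[v:v+h,u:u+w],(400,300),interpolation=cv2.INTER_CUBIC)
g=lambda x:np.clip(255*(x/255.)**.6,0,255).astype('uint8')
cv2.imwrite('pics/crop2.png',g(np.vstack([np.hstack([f(t,225,160,100,75),f(t,340,150,100,75)]),np.hstack([f(s,280,150,100,75),f(s,275,245,100,75)])])))
E
```

```text
time: 7.78
tool_pos: [0.3004, -0.2206, 0.2038]
ee_rot: [3.141, 0.001, 1.71]
wrist_force: [0.9, 0.1, 0.2]
width: 0.0942
```

View pics/crop2.png

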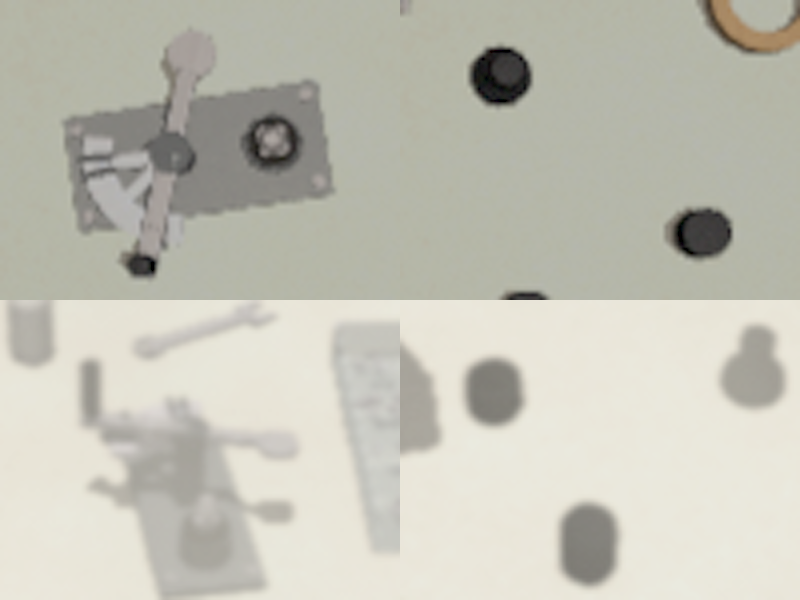

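The lever arm now lies over the pointed tab: knob at top view (260,226), cover at (273,174). The stud is uncovered at about (293,195). Next I'll measure the stud and the cap in both views.

```bash
python3 - <<'E'
from h import *
np.set_printoptions(precision=4,suppress=True,linewidth=250)
T,S=load('top2'),load('side2');PT,PS=cloud(T),cloud(S)
g=T['color'].max(2).astype(int)
print(g[185:208,282:306])
print(g[200:217,405:425])
PT1=PT[185:208,282:306]
k=PT1[...,2]>.064;print('stud tip pts',k.sum(),PT1[k].mean(0)); vv,uu=np.where(k);print(uu.mean()+282,vv.mean()+185)
for nm,z,u,v in(('tip',.072,293.2,195.5),('seat',.045,293.2,195.5)):print(nm,onz(T,u,v,z))
gs=S['color'].max(2).astype(int);print(gs[198:218,322:342])
E
```

```text
[[ 89  89  89  89  88  88  89  89  89  90  89  89  89  89  88  89  88  88  76  82  85  87  94 138]
 [ 89  89  89  89  89  89  89  89  89  90  90  89  89  89  89  89  89  88  88  88  89  89  90 138]
 [ 89  89  89  90  89  90  89  89  90  90  84  81  86  89  90  89  88  89  88  88  89  87  88 127]
 [ 88  89  88  90  89  89  89  89  84  77  61  57  72  76  84  88  89  88  87  88  88  87  91 102]
 [ 89  88  88  89  90  88  77  75  63  37  29  32  30  39  62  79  88  87  88  88  88  87  88  95]
 [ 89  88  89  89  89  78  51  34  21  15  12  15  26  21  21  52  77  86  87  88  86  88  87  97]
 [ 89  87  88  90  90  54  35  23  57  38  37  40  62  69  37  22  50  76  86  88  88  87  88  89]
 [ 89  90  90  89  80  49  24  57  81  60  71  84  85 101  55  21  27  59  85  88  89  89  88  91]
 [ 91  90  91  81  54  25  16  79  66  87 106 118  92  85  50  22  16  46  78  87  89  88  89  94]
 [ 89  89  90  58  37  23  17  53  59 119 130 131 113  82  50  22  17  30  58  85  89  88  89  89]
 [ 90  90  91  58  45  25  15  36  57 106 123 124 109  82  66  31  14  34  54  83  88  89  89  88]
 [ 91  91  
[... 3682 characters left out ...]
26 126 127 131 141 149 154 156 160]
 [156 153 145 134 129 127 127 126 126 127 127 127 129 130 134 139 148 155 156 158]
 [156 153 144 134 129 128 129 129 128 128 128 130 130 131 132 138 148 154 156 156]
 [156 153 144 134 129 128 129 129 129 129 129 130 130 129 131 137 147 154 157 157]
 [156 152 144 134 129 127 129 130 129 128 129 130 129 129 130 137 148 154 156 157]
 [156 154 148 137 130 128 129 129 129 130 130 129 129 130 134 141 150 155 156 157]
 [156 155 151 144 136 130 129 130 130 129 130 129 130 133 139 148 154 156 157 158]
 [156 156 154 151 143 138 134 132 132 132 131 133 135 140 146 152 156 156 159 162]
 [158 157 156 155 151 147 145 142 140 140 141 142 145 150 152 156 155 157 158 163]]
```

```bash
python3 - <<'E'
from h import *
T,S=load('top2'),load('side2')
c=onz(T,416.5,207.8,.04);t=onz(T,292.5,194.4,.072);print('cap',c,'tip',t)
print('seat ring',onz(T,292.6,195.2,.045))
print('tip tri',tri(T,(292.5,194.4),S,(331.3,201.3)))
n,b,a=[onz(T,*q) for q in((260.4,226,.143),(268.3,197.8,.09),(272.5,174,.085))]
print('knob',n,'cover',a,'lever angle',np.degrees(np.arctan2(*(n-a)[1::-1])))
plan((c[0],c[1],.1),10,9)
E
```

```text
cap [ 0.50243855 -0.29513592  0.04      ] tip [0.54664019 0.07995455 0.072     ]
seat ring [0.54615815 0.08053223 0.045     ]
tip tri (array([0.54827234, 0.08028952, 0.06076158]), np.float64(0.0016321839616983355))
knob [0.4536849  0.16929559 0.143     ] cover [0.60706366 0.1378821  0.085     ] lever angle 168.42532697170338
[[-11, 21, 11, 10], [-7, 23, 12, 10], [-3, 24, 11, 10], [1, 24, 12, 10], [5, 23, 11, 10], [9, 22, 12, 9], [13, 20, 11, 10], [16, 18, 12, 9]]
[[19, 16, 11, 10]]
end [ 502.7 -295.5  100.4] 9.704444701960682
```

```bash
python3 -m creep '[[[-11,21,11,10],[-7,23,12,10],[-3,24,11,10],[1,24,12,10],[5,23,11,10],[9,22,12,9],[13,20,11,10],[16,18,12,9]]]'; python3 -m creep '[[[19,16,11,10],[0,0,40,0],[0,0,30,0],[0,0,15,0],[0,0,0,0]]]';  python3 -m creep '[[[0,0,0,0],[0,0,0,0],[0,0,0,0],[0,0,0,0],[0,0,0,0],[0,0,0,0],[0,0,0,0],[0,0,0,0]]]' 0.2
```

```text
time: 8.88
tool_pos: [0.4834, -0.2805, 0.1112]
ee_rot: [-3.141, -0.0, 0.35]
wrist_force: [0.3, -0.1, 1.0]
width: 0.0945
time: 9.5
tool_pos: [0.5051, -0.289, 0.0146]
ee_rot: [-3.14, 0.002, 0.18]
wrist_force: [-1.4, -0.6, 0.1]
width: 0.0943
time: 10.5
tool_pos: [0.5056, -0.2903, 0.0156]
ee_rot: [3.141, -0.0, 0.179]
wrist_force: [-0.9, -0.4, 1.0]
width: 0.0378
```

```bash
python3 -m creep '[[[0,0,0,0],[0,0,0,0],[0,0,-10,0],[0,0,-20,-8],[0,0,-5,-10],[0,0,0,-10],[0,0,0,-10],[0,0,0,-10]]]' 1;  python3 -m creep '[[[0,0,0,-10],[0,0,0,-10],[0,0,0,-10],[0,0,0,-10],[0,0,0,0],[0,0,17,0],[0,0,16,0],[0,0,0,0]]]'; python3 -c "
from h import *
snap('top','top3')
p=get_obs()['tool_pos'];print(p)"
```

```text
time: 11.5
tool_pos: [0.5059, -0.2903, 0.0514]
ee_rot: [3.14, 0.0, 1.023]
wrist_force: [1.4, 0.1, 0.6]
width: 0.0944
time: 12.5
tool_pos: [0.5037, -0.2888, 0.0144]
ee_rot: [-3.137, -0.004, 1.714]
wrist_force: [-0.9, -0.3, 0.4]
width: 0.0939
[ 0.50452779 -0.28937186  0.01566376]
```

```bash
 python3 -m creep '[[[0,0,0,0],[0,0,0,0],[0,0,0,0],[0,0,0,0],[0,0,0,0],[0,0,0,0],[0,0,0,0],[0,0,0,0]]]' 0.2
```

```text
time: 13.55
tool_pos: [0.5055, -0.2901, 0.0175]
ee_rot: [-3.141, 0.0, 1.715]
wrist_force: [-1.1, -0.6, 0.4]
width: 0.0384
```

```bash
 python3 -m creep '[[[0,0,-20,0],[0,0,-50,0],[0,0,-60,0],[0,0,0,0]]]'; python3 -c "
from h import *
plan((.5464,.0795,.145),98.3,8)"
```

```text
time: 14.05
tool_pos: [0.5087, -0.2922, 0.1546]
ee_rot: [3.132, 0.009, 1.715]
wrist_force: [1.1, -0.4, -1.1]
width: 0.0376
[[45, 11, 1, 0], [45, 11, 1, 0], [45, 11, 1, 0], [45, 12, 1, 0], [46, 11, 1, 0], [45, 12, 2, 0], [46, 11, 1, 0], [45, 12, 2, 0]]
end [546.7  79.1 144.6] 98.25587116804539
```

```bash
 python3 -m creep '[[[45,11,1,0],[45,11,1,0],[45,11,1,0],[45,12,1,0],[46,11,1,0],[45,12,2,0],[46,11,1,0],[45,12,2,0]]]' && python3 -m creep '[[[0,0,0,0],[0,0,0,0],[0,0,0,0]]]'; python3 - <<'E'
from h import *
t=cv2.cvtColor(snap('top','top4')['color'],cv2.COLOR_RGB2BGR);s=cv2.cvtColor(snap('side','side4')['color'],cv2.COLOR_RGB2BGR)
f=lambda im,u,v,w,h:cv2.resize(im[v:v+h,u:u+w],(400,300),interpolation=cv2.INTER_CUBIC)
g=lambda x:np.clip(255*(x/255.)**.6,0,255).astype('uint8')
cv2.imwrite('pics/crop4.png',g(np.hstack([f(t,225,140,100,75),f(s,280,150,100,75)])))
E
```

```text
time: 15.05
tool_pos: [0.5429, 0.0828, 0.1358]
ee_rot: [-3.14, -0.0, 1.715]
wrist_force: [0.3, -0.4, -0.2]
width: 0.0381
time: 15.42
tool_pos: [0.5435, 0.08, 0.137]
ee_rot: [-3.141, 0.0, 1.713]
wrist_force: [0.4, 0.3, -0.5]
width: 0.0379
```

View pics/crop4.png

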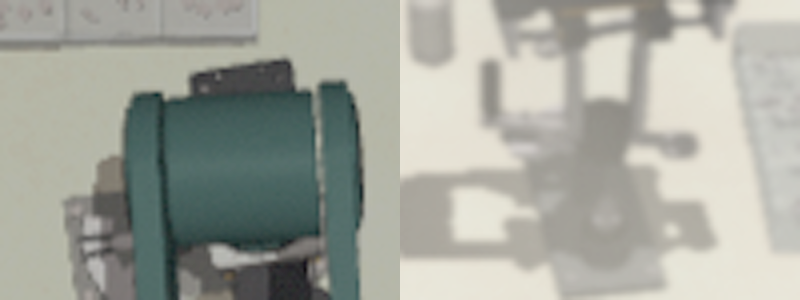

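Side view: the cap is held upright between the fingers, centred at about u=331, v=178. It is above the stud, whose tip is at about (331.7,202). Top is occluded by the arm. I'll compare this with projections to calibrate.

```bash
python3 - <<'E'
from h import *
np.set_printoptions(precision=4,suppress=True,linewidth=250)
S=load('side4');S2=load('side2');E=np.array(S['extrinsics'])
def pr(p):
    q=E[:3,:3]@np.array(p)+E[:3,3];return np.array([S['fx']*q[0]/q[2]+S['cx'],S['fy']*q[1]/q[2]+S['cy']])
x,y,z=get_obs()['tool_pos'];m=z-.0165;print(x,y,z)
for nm,h in(('mouth',m),('centre',m+.02),('top',m+.04)):print(nm,pr((x,y,h)),pr((x-.019,y,h))[0],pr((x+.019,y,h))[0])
for p in((.5464,.0795),(.5474,.0764)):print('stud',p,[pr((*p,h)) for h in(.045,.072)],pr((p[0]-.022,p[1],.03))[0],pr((p[0]+.022,p[1],.03))[0])
g=S['color'].max(2).astype(int);print(g[172:190,318:346]); print('d/dx',(pr((x+.01,y,.06))-pr((x,y,.06))))
g=S2['color'].max(2).astype(int);print(g[206:220,316:346:1])
E
```

```text
0.5436068448648538 0.08007905227015413 0.13735429848548592
mouth [330.1355 186.5517] 324.1267972125583 336.13810162617534
centre [330.3133 181.4168] 324.24327378103266 336.3771299998885
top [330.4948 176.1758] 324.36215650442267 336.6210911040052
stud (0.5464, 0.0795) [array([330.3528, 205.2177]), array([330.5877, 198.7681])] 323.57106661136044 336.8714527938805
stud (0.5474, 0.0764) [array([330.7114, 205.8142]), array([330.9515, 199.3606])] 323.9149473155877 337.2391270772575
[[211 204 185 155 133 128 133 150 177 201 208 210 210 210 211 210 211 204 179 141 117 120 130 151 180 205 214 215]
 [211 205 186 156 133 129 131 146 172 191 196 195 192 193 195 197 201 197 174 136 116 120 131 153 183 206 214 215]
 [210 204 184 154 134 130 129 137 154 166 163 155 150 150 154 162 171 174 159 129 115 120 131 154 184 207 214 215]
 [207 200 182 153 134 129 127 126 128 130 125 118 114 113 116 124 132 138 133 117 113 122 134 155 186 207 214 215]
 [198 191 175 148 133 129 127 121 112 109 106 104 103 102 102 103 106 109 109 107 113 123 136 160 190 208 214 215]
 [183 177 161 140 130 130 127 120 109 104 1
[... 2498 characters left out ...]
137 130 128 129 129 129 130 130 129 129 130 134 141 150 155 156 157 157 164 181 202]
 [202 177 158 154 155 155 156 155 151 144 136 130 129 130 130 129 130 129 130 133 139 148 154 156 157 158 159 163 176 198]
 [210 185 161 155 154 156 156 156 154 151 143 138 134 132 132 132 131 133 135 140 146 152 156 156 159 162 165 167 174 190]
 [213 191 165 155 156 157 158 157 156 155 151 147 145 142 140 140 141 142 145 150 152 156 155 157 158 163 168 170 170 184]
 [215 200 174 157 155 160 163 161 158 156 156 153 152 151 150 151 150 151 153 154 155 156 156 156 157 160 162 164 165 175]
 [217 208 184 161 156 161 164 163 159 156 156 156 155 156 155 155 155 155 156 156 156 156 155 156 156 155 156 156 157 168]]
```

```bash
 python3 -m creep '[[[-1.5,3,0,0],[0,0,16,0],[0,0,16,0],[0,0,12,0],[0,0,0,0],[0,0,0,0]]]'; python3 -m creep '[[[0,0,3,0],[0,0,3,0],[0,0,0,0]]]';python3 -m creep '[[[0,0,3,0],[0,0,3,0],[0,0,0,0]]]'
```

```text
time: 16.27
tool_pos: [0.547, 0.0803, 0.0937]
ee_rot: [3.141, 0.0, 1.715]
wrist_force: [-0.7, -0.0, 0.2]
width: 0.0378
time: 16.65
tool_pos: [0.5466, 0.0802, 0.0872]
ee_rot: [-3.141, 0.0, 1.715]
wrist_force: [-0.6, 0.2, -0.5]
width: 0.0382
time: 17.02
tool_pos: [0.5465, 0.0801, 0.081]
ee_rot: [-3.141, 0.0, 1.715]
wrist_force: [-0.9, -0.6, -1.2]
width: 0.0378
```

```bash
 python3 -m creep '[[[-1,0,2,0],[0,0,2,0],[0,0,2,0],[0,0,0,0]]]'; python3 -m creep '[[[0,0,2,0],[0,0,0,0],[0,0,0,0]]]';python3 -m creep '[[[0,0,2,0],[0,0,0,0],[0,0,0,0]]]'
```

```text
time: 17.52
tool_pos: [0.5468, 0.0792, 0.0752]
ee_rot: [-3.141, 0.0, 1.715]
wrist_force: [-0.3, -0.7, -0.5]
width: 0.0379
time: 17.9
tool_pos: [0.547, 0.0796, 0.0738]
ee_rot: [3.141, -0.001, 1.715]
wrist_force: [-1.1, 1.5, 1.9]
width: 0.0378
time: 18.27
tool_pos: [0.5473, 0.0795, 0.0731]
ee_rot: [3.14, -0.0, 1.715]
wrist_force: [-1.5, 1.4, 6.0]
width: 0.038
```

```bash
 for i in 1 2; do python3 -m creep '[[[0,0,2,0],[0,0,0,0],[0,0,0,0]]]'; done; python3 -m creep '[[[0,0,2,0],[0,0,0,0],[0,0,0,0]]]'
```

```text
time: 18.65
tool_pos: [0.5476, 0.0796, 0.0718]
ee_rot: [3.139, -0.0, 1.715]
wrist_force: [-4.4, 1.8, 9.5]
width: 0.0379
time: 19.02
tool_pos: [0.5468, 0.0795, 0.0667]
ee_rot: [-3.141, -0.001, 1.715]
wrist_force: [1.4, 2.6, -6.2]
width: 0.0383
time: 19.4
tool_pos: [0.5464, 0.0793, 0.0642]
ee_rot: [-3.14, -0.001, 1.715]
wrist_force: [2.1, 2.7, -7.7]
width: 0.0377
```

```bash
 for i in 1 2; do python3 -m creep '[[[0,0,2,0],[0,0,0,0],[0,0,0,0]]]'; done; python3 -m creep '[[[0,0,2,0],[0,0,0,0],[0,0,0,0]]]'
```

```text
time: 19.77
tool_pos: [0.5468, 0.0789, 0.0635]
ee_rot: [-3.141, 0.0, 1.715]
wrist_force: [0.4, 1.9, -4.2]
width: 0.0375
time: 20.15
tool_pos: [0.5474, 0.0788, 0.0622]
ee_rot: [3.14, 0.001, 1.715]
wrist_force: [-0.8, 0.0, 1.5]
width: 0.0378
time: 20.52
tool_pos: [0.5475, 0.0789, 0.0606]
ee_rot: [3.14, 0.001, 1.715]
wrist_force: [-2.5, -0.6, 4.1]
width: 0.0381
```

```bash
 for i in 1 2; do python3 -m creep '[[[0,0,2,0],[0,0,0,0],[0,0,0,0]]]'; done; python3 -m creep '[[[0,0,1,0],[0,0,0,0],[0,0,0,0],[0,0,0,0]]]'
```

```text
time: 20.9
tool_pos: [0.5475, 0.0789, 0.0594]
ee_rot: [3.14, 0.001, 1.715]
wrist_force: [-2.6, -0.8, 9.3]
width: 0.0382
time: 21.28
tool_pos: [0.5475, 0.0789, 0.0584]
ee_rot: [3.14, 0.001, 1.715]
wrist_force: [-4.3, -1.1, 11.7]
width: 0.0379
time: 21.78
tool_pos: [0.5476, 0.0788, 0.0583]
ee_rot: [3.139, 0.001, 1.715]
wrist_force: [-5.6, -1.1, 16.1]
width: 0.0374
```

```bash
python3 -m creep '[[[0,0,0,0],[0,0,0,0],[0,0,0,0],[0,0,0,0]]]'; python3 - <<'E'
from h import *
s=cv2.cvtColor(snap('side','side5')['color'],cv2.COLOR_RGB2BGR);t=cv2.cvtColor(snap('top','top5')['color'],cv2.COLOR_RGB2BGR)
f=lambda im,u,v,w,h:cv2.resize(im[v:v+h,u:u+w],(400,300),interpolation=cv2.INTER_CUBIC)
g=lambda x:np.clip(255*(x/255.)**.6,0,255).astype('uint8')
cv2.imwrite('pics/crop5.png',g(np.vstack([np.hstack([f(s,280,150,100,75),f(t,225,160,100,75)]),np.hstack([f(s,230,130,200,150),f(t,160,120,320,240)])])))
E
```

```text
time: 22.28
tool_pos: [0.5476, 0.0789, 0.0583]
ee_rot: [3.139, 0.001, 1.715]
wrist_force: [-5.6, -1.3, 14.6]
width: 0.0379
```

View pics/crop5.png

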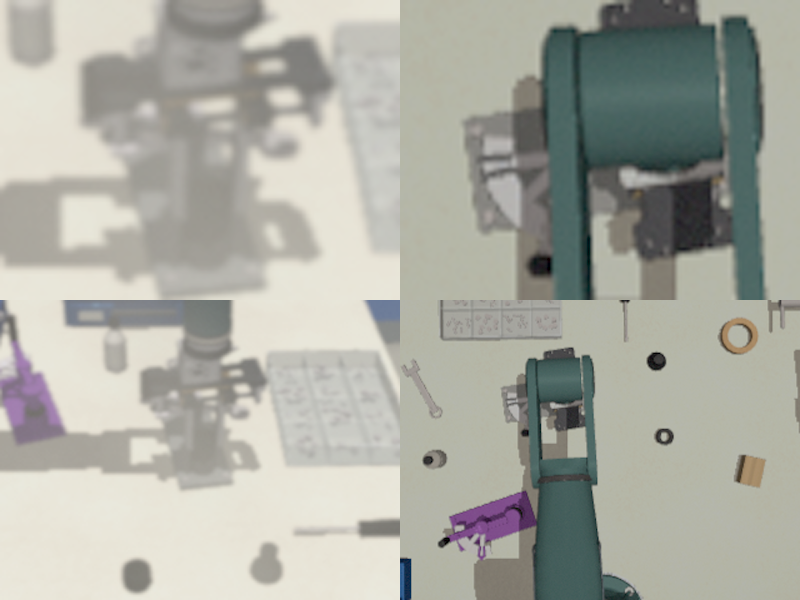

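The cap sits down on the stud between the fingers. The knob is at crop (540,265), the same place as after the throw, so the lever is still in its notch, and the other things haven't moved. I'm handing in.

```bash
python3 -c "
from bench import ticket,get_obs
o=get_obs();print(o['time'],o['tool_pos'],o['wrist_force'],o['width'])
print(ticket.close_job())"
```

```text
22.375 [0.54755346 0.07888085 0.05825946] [-5.39159009 -1.38558851 16.30130026] 0.0377823036796286
the job is handed in; nothing more can be done
None
```

The lever is in the marked notch and the cap is clicked onto the stud and still held pressed down. I handed the job in at 22.4 s, and no verdict is reported back.

**How it went**
- **Lever:** I gripped the knob and swung it round its arc. The camera lines up the lever at 168.4°, against about 167° expected for the marked notch.
- **Cap:** I gripped it twice at right angles to centre it in the fingers, then lifted it and lowered it over the stud.
- **Click:** Resistance reached at least 9.5 N (force read only at stops). It then turned to a downward pull of about 7 N as the catch balls drew the cap down.
- **Press:** I kept pushing until the tool stopped moving while the force rose to about 16 N. That suggests the seat is close to its full 4 mm, but I inferred this from force and tool height, not from a direct measurement.

**Last checks**
- The knob is at the same pixel as after the throw, the fingers are still closed on the cap (opening 37.8 mm), and the other things on the bench look unmoved.
- **Disagreements:** My estimates of the stud's position from the two cameras and from the fixture geometry differed by 2–4 mm. Triangulated heights came out about 5–11 mm below the stated heights, while the depth readings agreed with the stated ones.
- **Side load:** About 5 N of sideways force remained on the wrist at the end.

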